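Clamp the large specimen block in the specimen vice

ROBOT

A 7-joint arm with a two-finger parallel gripper is mounted at the origin on the work surface. World frame = base frame: x ahead of the robot, y to its left, z up, the work surface at z = 0. Lengths are in mm, angles in rad, forces in N, time in s.
With the tool pointing down it reaches from about 425 to 875 mm from the base axis. Payload 8.4 kg.
Tool frame: the origin (TCP) lies midway between the tips of the shut fingers; the grasp point (between the pads) lies 19 mm behind it; z points along the fingers, y is the line along which they close (so a half turn about z gives the same grasp; the last joint's range is limited). The gripper opens to 87 mm and grips with 3 to 60 N. Pads are 19 mm wide; open, the fingers measure 117 mm over their backs; the gripper's body (75 mm by 190 mm) begins 51 mm behind the grasp point.
Start: joints at [-1.427, 0.333, 0.04, 1.465, -0.013, 1.343, -0.059], TCP at [156.277, 630.905, 222.546] pointing down, gripper open.
Joint ranges: [-2.58, 2.58], [-0.38, 2.09], [-1.3, 1.39], [0.25, 2.4], [-1.5, 4.64], [0.08, 2.09], [-2.65, 2.65]. Speed limits (rad/s): [2.22, 2.22, 2.79, 2.79, 3.14, 3.14, 3.14].

INTERFACE

Orientations are given as a rotation vector (axis times angle).
In Python, from station import manip gives the robot as it stands.
- The arm moves only by the tool jog_arm, never from a script. Its argument "targets" is a list of rows, each a list of 3 entries, a list of its own where there are three numbers: the shift along the tool's x, y, z in mm, then the turn, a rotation vector about the tool's x, y, z in degrees, then the closure, from -1 (fully open) to 1 (shut). A call has 1 to 20 rows; each row is the pose to reach, as a shift and turn from the pose commanded when the call began, along the tool's axes at that moment; what a row does not reach only later rows make up. A row lasts 1/8 s, in which the tool goes at most 62.5 mm and 10.7 degrees, less where a joint would pass 70% of its speed; a pose out of reach is approached as far as the arm can. A call with a gripper value outside its range is refused whole. The fingers move at their own pace and stop on an object; "force" is the grip in N (left out, the last holds). Time passes only in rows, so rows that repeat a pose let the fingers close. It gives the time, the measured TCP pose, the force, the opening and the grip force at its end, in the units of the state.
- manip.read_state(): the state, without advancing time (a new reading comes with each control period).
- manip.read_camera(name): name is "scene" or "top"; returns a dict with "image" (420x560x3 uint8, red, green, blue), "fx", "fy", "cx", "cy" (pixels), "camera_from_world" (4x4, takes a point from world to camera coordinates). Camera axes: x right, y down, z forward; pixel columns grow to the right and rows downward; lengths in mm; the calibration is good to about 2 mm. A picture is of the moment at which its call begins. There is no depth.
- manip.close_job(): hands the job in; it is judged then, once.
Trained networks look in a picture, given as the dict that the camera call returned (one of the last four; its "shot" number tells which), for a name from the list of things; names that differ only in an ending like _2 or _b are one class to them, and where a whole thing is asked for, a point or a joint stands for the part that bears it (a point fixed in the world has none). Each returns a list of dicts, best first, with "score" (0 to 1); they miss things now and then, are a little off and sometimes report something else, mostly with a low value. They report only what shows in the picture. A call takes as long as a camera call. They do not tell look-alikes from the thing itself.
- manip.search_frame(picture, target): "xyz" ([x, y, z] in mm, in the coordinates of the camera as it stood for that picture, good to about 4 mm: the middle of the surface that is visible of it).
The state is a dict: "time": time; "joint_positions": joint angles; "qd": joint speeds; "tau": joint torques, N m; "tcp_pos": TCP position; "ee_rot": TCP orientation; "ft_force": force on the tool from outside, world axes, zero at the start; "moment": the same for the moment, N m; "opening": finger opening in mm; "grip_force": force on a finger pad.
Only numpy, scipy, OpenCV 4.12 (cv2) and the standard library are available. Lean on these libraries where they do the work, as an engineer would, in place of code of your own. Each camera call takes 0.05 s, during which the arm holds its last target. There are 200 camera calls.

TASK

Lay the large specimen block flat in the bed of the specimen vice, lengthways between the jaw and the end stop, and let go of it. Then wind the sloping handwheel by its handle until the jaw has pushed the block against the stop and holds it snugly, without crushing the wax, and let go. Leave the other things on the bench standing where they are.

Things in the scene. Friction and masses are not known exactly. Their poses are not given: they have to be found in the camera images.
- block: the large specimen block: grey cassette plate 48 (x) x 72 (y) x 16 mm with white wax 44 x 68 mm on it, 50 mm tall in all, 0.13 to 0.25 kg. Origin at the centre of its underside, z up, y along its length. Lies loose on the bench left or right of the vice; may go into the vice either way round.
- vice: white base 220 (x) x 340 (y) x 30 mm, origin at the centre of its underside; its -x side faces the robot's right, its +y end the robot. The stop, a steel block like the jaw, stands at the bed's +y end, its face 60 to 90 mm from point bed, fast, and is not measured: feel for it. A lamp bar 26 mm thick hangs over the wheel at x 84, y -180 to 20, z 318 mm, on two posts.
- bed (a point): point on the floor of the vice's bed, 40 mm above the bench, on the bed's centre line, where the block can be laid clear of jaw and stop. y runs along the bed from jaw to stop, x across it, z up. The bed is an open trough 56 mm wide between two steel lips 8 mm above its floor and 5 mm thick; beyond the lips both sides are free.
- jaw: the sliding steel jaw on the bed, 50 mm wide, 45 mm tall, faced with a steel plate on springs that gives up to 10 mm (5 N per mm). Origin at the bottom centre of the plate's face, unpressed, that looks to the stop; its y axis is the direction in which it closes. Driven by the handwheel, 8 mm per radian (50 mm per turn); fully open it is 90 mm from point bed.
- wheel (a joint): angle of the handwheel in rad: 0 with the jaw fully open, growing as it is turned clockwise (looking at its face) to close the jaw; range 0 to 15.5, starts between 0 and 5. It stays where it is left.
- wheel_hub (a point): centre of the handwheel's rim face (solid black dished disc, 128 mm in diameter); z is the wheel's axis, out of the face, leaning 35 degrees from vertical towards the vice's -x side; x points to the handle and turns with the wheel. The lamp bar above it leaves no room for a vertical tool; along the wheel's axis there is room.
- handle_mid (a point): middle of the wheel's aluminium handle, 22 mm round, 60 mm long, parallel to the axis and 50 mm from it; this point is 33 mm above the rim face. The handle spins on its pin, so it can be held all the way round. Winding takes 4 to 5 N at the handle; each newton more presses the jaw with 6 N: 2 to 6 N more is snug, over 14 N more crushes the wax.
- amber: amber reagent bottle, 80 mm diameter, 170 mm tall. Bystander; origin at the centre of its underside.
- dropper: small dropper bottle, 36 mm diameter, 75 mm tall, standing on the vice's deck behind the bed. Bystander; origin at the centre of its underside.
- beaker: clear open beaker, 72 mm across, 90 mm tall. Bystander; origin at the centre of its underside.
- slide_box: closed slide box, 85 x 110 x 36 mm. Bystander; origin at the centre of its underside.
- small_block: the small specimen block, same make as the large one: 34 (x) x 44 (y) x 34 mm tall; not to be used. Bystander; origin at the centre of its underside.
Mind the look-alikes: they are no part of the job. What is shaped like the block but blue or yellow is not meant.

How it is judged:
By the outcome, as a careful person would: the job done as asked, in the order asked, and still so for the second after the job is handed in, with the robot touching nothing.
It also fails if it takes over 72 s, if anything falls off the work surface, if the arm or the gripper's body presses on something with over 40 N, if the wrist force passes 120 N, or if a joint passes its speed limit or range.

## Working session

There is one attempt and no reset: what is moved stays moved. The work goes in short steps, Python scripts to look and compute and a tool call to move; the robot and the scene stay as the last step left them, time stands still between calls to the robot, and variables do not carry over. Pictures are saved under pics/ and viewed, at most 10 in all, crops included, and the job is handed in when it is done.

Besides the shell and the picture viewer there is one more tool, called after "Request:" in YAML: its name, and indented under it one key for each argument. jog_arm: Moves the arm, as the interface text tells. Its arguments: {"type":"object","properties":{"targets":{"type":"array","items":{"type":"array"}},"force":{"type":"number"}},"required":["targets"]}

```bash
ls; mkdir -p pics
cat > h.py <<'E'
import numpy as np, cv2
from scipy.spatial.transform import Rotation as R
from station import manip
def shot(n): return manip.read_camera(n)
def save(p,f,crop=None,scale=1):
    im=p["image"][:,:,::-1]
    if crop: r0,r1,c0,c1=crop; im=im[r0:r1,c0:c1]
    cv2.imwrite(f,cv2.resize(im,None,fx=scale,fy=scale,interpolation=cv2.INTER_CUBIC))
def c2w(p,x):
    T=np.linalg.inv(np.array(p["camera_from_world"])); return T[:3,:3]@np.array(x)+T[:3,3]
def proj(p,w):
    T=np.array(p["camera_from_world"]); c=T[:3,:3]@np.array(w,float)+T[:3,3]
    return np.array([p["fx"]*c[0]/c[2]+p["cx"],p["fy"]*c[1]/c[2]+p["cy"]])
def onz(p,u,v,z):
    T=np.linalg.inv(np.array(p["camera_from_world"])); d=T[:3,:3]@np.array([(u-p["cx"])/p["fx"],(v-p["cy"])/p["fy"],1.]); o=T[:3,3]
    return o+d*(z-o[2])/d[2]
E
python3 - <<'E'
from h import *
np.set_printoptions(precision=1,suppress=True)
a=shot("scene");b=shot("top")
save(a,"pics/s1.png",scale=1.4);save(b,"pics/t1.png",scale=1.4)
for n in ["block","vice","bed","jaw","wheel_hub","handle_mid","small_block","amber","dropper","beaker","slide_box"]:
  for p,l in((a,"s"),(b,"t")):
    try:
      for d in manip.search_frame(p,n)[:4]: w=c2w(p,d["xyz"]);print(n,l,round(d["score"],2),w,proj(p,w))
    except Exception as e: print(n,e)
s=manip.read_state();print(s["time"],s["tcp_pos"],s["ee_rot"],s["ft_force"])
E
```

```text
pics
block s 0.84 [497.9 234.8  47.4] [297.1 175.6]
block s 0.8 [624.1 228.7  50. ] [329.3 193.9]
block s 0.77 [384.7 356.2  45.1] [288.7 138.6]
block s 0.68 [427.  475.5  42. ] [317.4 123.6]
block t 0.97 [503.9 349.5  48.4] [158.  227.2]
block t 0.71 [614.  240.6  52.4] [194.7 192.6]
block t 0.62 [417.1 483.7  45.2] [112.8 254.6]
block t 0.6 [377.3 371.7  52.9] [147.8 268.4]
vice s 0.83 [600.   28.7  37.4] [288.1 236.3]
vice s 0.38 [628.6  66.7 124.6] [304.1 216. ]
vice t 0.64 [559.7  28.7  40.7] [262.4 211.8]
bed s 0.66 [602.   31.7  37.8] [289.2 235.9]
bed s 0.2 [ 522.2 -410.5   34.4] [174.  336.6]
bed t 0.87 [554.6  27.   41.2] [262.9 213.4]
jaw s 0.67 [603.2 -42.4  59.2] [275.7 249.8]
jaw t 0.85 [596.2 -36.9  72.7] [283.9 199. ]
jaw t 0.47 [559.1  28.7  41.5] [262.4 212. ]
wheel_hub s 0.9 [632.7  69.2 125.4] [305.8 216. ]
wheel_hub t 0.75 [622.5  65.7 120.8] [250.  186.8]
handle_mid s 0.41 [622.5  -2.1 141.6] [289.5 228.2]
small_block s 0.72 [ 522.5 -411.    33.8] [174.  336.9]
small_block t 0.76 [ 514.5 -399.2   35.3] [398.9 229.2]
amber s 0.9 [672.6 351.5 100.8] [363.8 165.8]
amber t 0.83 [653.7 367.6 115.6] [149.1 174.7]
dropper s 0.54 [469.9  59.   74.6] [258.7 202.8]
dropper t 0.58 [463.4  64.4  83.6] [249.5 241.4]
beaker s 0.83 [ 713.9 -344.4   54. ] [245.5 353.6]
beaker t 0.66 [617.   10.1 132.6] [268.8 188.2]
beaker t 0.6 [ 719.6 -357.6   52. ] [385.8 163.8]
slide_box s 0.68 [ 678.2 -475.5   33.2] [204.1 389.9]
slide_box t 0.74 [ 662.3 -465.9   34.7] [418.7 183.4]
slide_box t 0.5 [558.4  31.   41.1] [261.6 212.2]
1.2 [156.3 630.9 222.6] [-0.4 -3.1  0. ] [-0.3 -1.  -0. ]
```

View pics/s1.png

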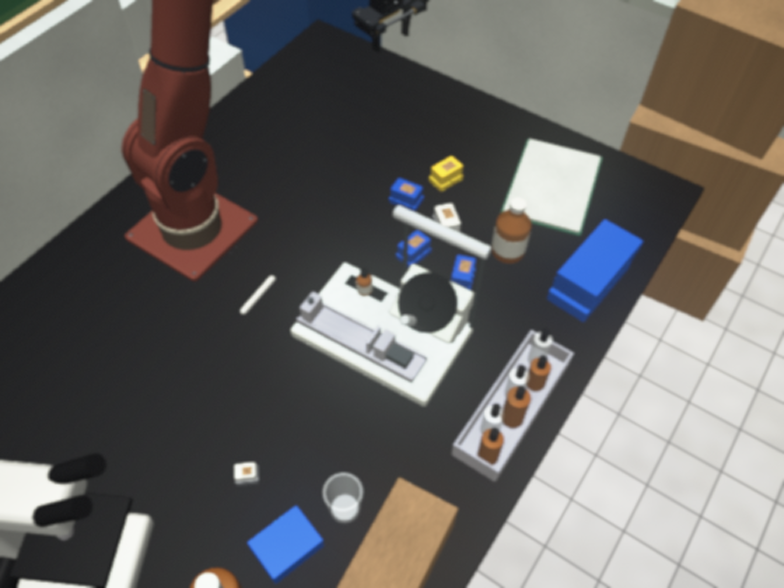

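View pics/t1.png

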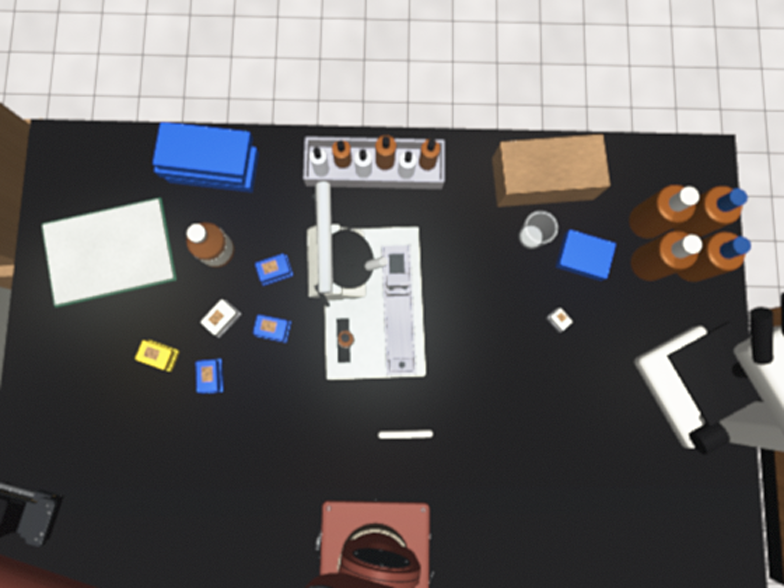

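The pictures show the white block at top-pixel (157,227). Its look-alikes are blue at (195,192), (194,234) and (148,268), yellow at (112,254), and the small white block at (400,229). The vice spans about (232–303, 162–270), with the handle at about (267,189). By the description the white one at (157,227) is the block; next I check it in a close crop.

Run:
```python
from h import *
b=shot("top")
im=b["image"][:,:,::-1]
A=cv2.resize(im[205:250,135:180],(270,270),interpolation=cv2.INTER_CUBIC)
B=cv2.resize(im[155:275,220:308],(440,600),interpolation=cv2.INTER_CUBIC)
o=np.zeros((600,720,3),np.uint8);o[:270,:270]=A;o[:,280:]=B
cv2.imwrite("pics/c1.png",o)
a=shot("scene");save(a,"pics/c2.png",(130,290,200,340),5)
im=cv2.resize(a["image"][150:290,200:345,::-1],None,fx=4,fy=4,interpolation=cv2.INTER_CUBIC);cv2.imwrite("pics/c2.png",im)
print(b["camera_from_world"],b["fx"],a["camera_from_world"],a["fx"])
```

```text
[[ 2.04312589e-02 -9.99772529e-01  6.11991848e-03 -7.71416727e+00]
 [-9.89072467e-01 -2.11057638e-02 -1.45911626e-01  5.68549187e+02]
 [ 1.46007600e-01 -3.07188468e-03 -9.89278699e-01  1.29057377e+03]
 [ 0.00000000e+00  0.00000000e+00  0.00000000e+00  1.00000000e+00]] 426.037623075453 [[ 8.24144235e-01  5.66378951e-01  1.07873016e-03 -4.67458957e+02]
 [ 4.66883758e-01 -6.78287005e-01 -5.67403115e-01 -1.70107223e+02]
 [-3.20633493e-01  4.68125648e-01 -8.23439458e-01  1.82546373e+03]
 [ 0.00000000e+00  0.00000000e+00  0.00000000e+00  1.00000000e+00]] 532.1099217704573
```

View pics/c1.png

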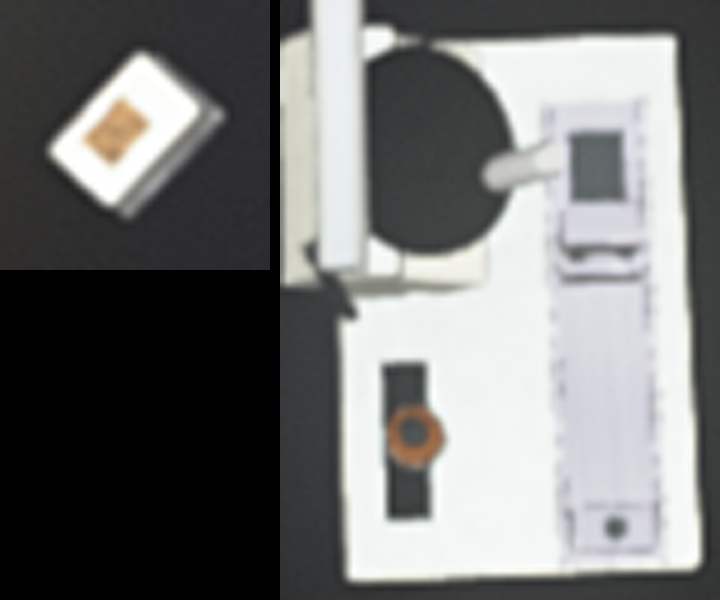

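View pics/c2.png

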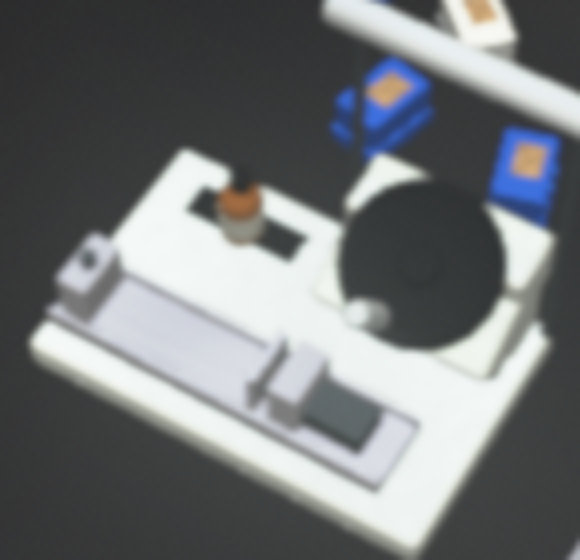

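The crop confirms a white wax block on a grey plate, centred near (154,226) and turned about 45°. The vice crop shows the jaw face at about top-pixel row 210, the stop at rows 256–265, and the handle pointing to the robot's right, clear of the lamp bar.

```bash
cat > m.py <<'E'
from h import *
np.set_printoptions(precision=1,suppress=True)
b=shot("top");a=shot("scene")
im=b["image"].astype(int)[205:250,135:180]
for th in (150,190,215):
    m=((im[:,:,1]>th)|((im[:,:,0]-im[:,:,2]>40))).astype(np.uint8)
    c=max(cv2.findContours(m,0,1)[0],key=cv2.contourArea)
    bx=cv2.boxPoints(cv2.minAreaRect(c))+[135,205]
    w=np.array([onz(b,u,v,50)[:2] for u,v in bx]);print(th,w.mean(0),w[1]-w[0],w[2]-w[1],[np.hypot(*(w[i+1]-w[i])) for i in(0,1)])
B=lambda x,y:((x-280+.5)/5-.5+220,(y+.5)/5-.5+155)
for n,x,y,z in [("nearR",700,570,30),("nearL",347,580,30),("farR",678,35,30),("lipL far",553,110,48),("lipL near",567,550,48),("lipR far",640,110,48),("lipR near",656,550,48),("jawfaceTop L",557,265,85),("jawfaceTop R",640,265,85),("jawfaceBot",600,280,40),("stop top L",572,505,85),("stop top R",650,503,85),("stop near L",577,552,85),("stop near R",657,550,85),("hub",428,150,120)]:
    print(n,onz(b,*B(x,y),z))
S=lambda x,y:((x+.5)/4-.5+200,(y+.5)/4-.5+150)
for n,x,y,z in [("near",35,345,30),("farR",412,552,30),("left",185,150,30),("hub",422,263,120),("handletip",357,310,165)]: print("s",n,onz(a,*S(x,y),z))
for p in(a,b):
  for n in ("bed","handle_mid","wheel_hub","jaw"):
    for d in manip.search_frame(p,n)[:1]: print(n,d["score"],c2w(p,d["xyz"]))
E
python3 m.py
```

```text
150 [507.3 357. ] [ 52.3 -47.7] [-32.  -34.3] [np.float64(70.8400024276224), np.float64(46.91053312063079)]
190 [506.6 356.2] [ 49.2 -44.8] [-30.5 -32.6] [np.float64(66.53551725432862), np.float64(44.66122012673937)]
215 [507.3 357. ] [ 49.2 -44.8] [-29. -31.] [np.float64(66.53551725432862), np.float64(42.43515116625852)]
nearR [ 386.6 -102.8   30. ]
nearL [376.1 115.2  30. ]
farR [726.4 -85.6  30. ]
lipL far [671.4  -6.1  48. ]
lipL near [396.9 -19.9  48. ]
lipR far [672.6 -60.9  48. ]
lipR near [398.  -74.3  48. ]
jawfaceTop L [567.2  -9.9  85. ]
jawfaceTop R [568.3 -60.2  85. ]
jawfaceBot [565.1 -37.7  40. ]
stop top L [422.9 -21.6  85. ]
stop top R [425. -68.  85.]
stop near L [395.2 -25.   85. ]
stop near R [397.4 -72.5  85. ]
hub [629.2  68.4 120. ]
s near [ 396.1 -104.    30. ]
s farR [728.  -88.2  30. ]
s left [379.8 112.1  30. ]
s hub [628.2  73.1 120. ]
s handletip [627.  -13.2 165. ]
bed 0.76 [601.7  30.   38.6]
handle_mid 0.46 [624.9  -2.1 141.5]
wheel_hub 0.86 [628.8  69.8 124.3]
jaw 0.93 [605.1 -41.3  62.4]
bed 0.93 [551.6  26.6  40.5]
handle_mid 0.64 [617.    7.7 133.9]
wheel_hub 0.76 [622.8  64.6 121.3]
jaw 0.68 [597.1 -36.3  72. ]
```

```bash
cat >> h.py <<'E'
def frame(zdir,ydir):
    z=np.array(zdir,float);z/=np.linalg.norm(z);y=np.array(ydir,float);y-=z*(y@z);y/=np.linalg.norm(y)
    return np.c_[np.cross(y,z),y,z]
def go(pos,Rt):
    s=manip.read_state();R0=R.from_rotvec(s["ee_rot"]).as_matrix()
    d=R0.T@(np.array(pos)-s["tcp_pos"]);t=R.from_matrix(R0.T@Rt).as_rotvec(degrees=True)
    print("shift",np.round(d,1),"turn",np.round(t,1),np.round(np.linalg.norm(t),1));return s
E
python3 - <<'E'
from h import *
for s in(1,-1): go([507,357,110],frame([0,0,-1],[s*.673,s*.739,0]))
print(R.from_rotvec(manip.read_state()["ee_rot"]).as_matrix().round(3))
E
```

```text
shift [-406.3 -181.5  112.6] turn [-0.  -0.  28.4] 28.4
shift [-406.3 -181.5  112.6] turn [   0.    -0.  -151.6] 151.6
[[-0.971  0.24  -0.   ]
 [ 0.24   0.971 -0.   ]
 [ 0.    -0.    -1.   ]]
```

Request:
jog_arm:
  targets:
    - [[-406,-181.5,112],[0,0,28.4],-1]
    - [[-406,-181.5,112],[0,0,28.4],-1]
    - [[-406,-181.5,112],[0,0,28.4],-1]
    - [[-406,-181.5,112],[0,0,28.4],-1]
    - [[-406,-181.5,112],[0,0,28.4],-1]
    - [[-406,-181.5,112],[0,0,28.4],-1]
    - [[-406,-181.5,112],[0,0,28.4],-1]
    - [[-406,-181.5,112],[0,0,28.4],-1]
    - [[-406,-181.5,112],[0,0,28.4],-1]
    - [[-406,-181.5,112],[0,0,28.4],-1]
    - [[-406,-181.5,112],[0,0,28.4],-1]
    - [[-406,-181.5,112],[0,0,28.4],-1]
  force: 15

```text
time: 3.3
tcp_pos: [506.0, 358.2, 110.9]
ee_rot: [-1.131, -2.931, -0.001]
ft_force: [-0.2, -0.4, 0.4]
opening: 87.0
grip_force: 0.0
```

Run:
```python
from h import *
s=go([507,357,22],frame([0,0,-1],[.673,.739,0]));print(s["time"],s["tcp_pos"],s["joint_positions"])
a=shot("scene");im=a["image"][100:220,260:400,::-1];cv2.imwrite("pics/c3.png",cv2.resize(im,None,fx=5,fy=5,interpolation=cv2.INTER_CUBIC))
```

```text
shift [-1.6 -0.2 88.9] turn [ 0.  -0.   0.1] 0.1
3.3 [505.97918279 358.17715247 110.88804549] [-0.93930457  0.35995254  0.31271689  1.68880223 -0.12160641  1.1114893
  0.24271166]
```

View pics/c3.png

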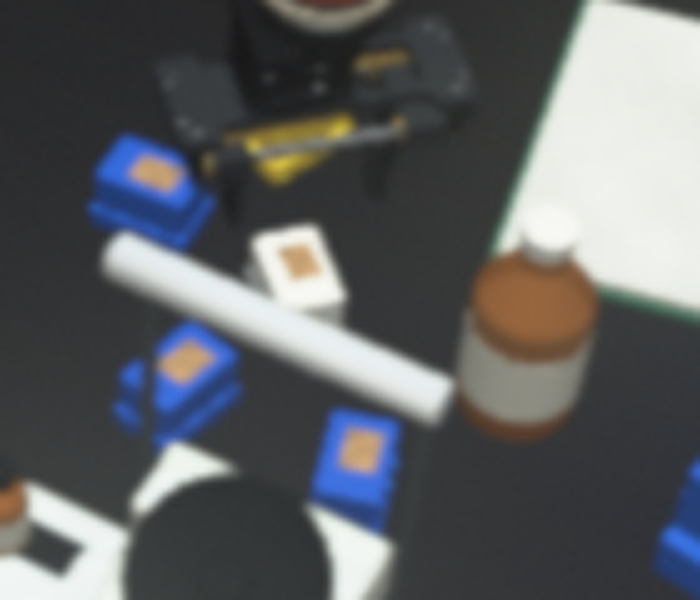

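The gripper is above the block, with the fingers at crop (235,215) and (378,195) on either side of the white block at (298,265). Now I descend and grip.

Request:
jog_arm:
  targets:
    - [[-1.5,0,40],[0,0,0],-1]
    - [[-1.5,0,70],[0,0,0],-1]
    - [[-1.5,0,89],[0,0,0],-1]
    - [[-1.5,0,89],[0,0,0],-1]
    - [[-1.5,0,89],[0,0,0],1]
    - [[-1.5,0,89],[0,0,0],1]
    - [[-1.5,0,89],[0,0,0],1]
    - [[-1.5,0,89],[0,0,0],1]
    - [[-1.5,0,89],[0,0,0],1]
    - [[-1.5,0,89],[0,0,0],1]
    - [[-1.5,0,89],[0,0,0],1]
  force: 15

```text
time: 4.72
tcp_pos: [507.9, 356.2, 21.7]
ee_rot: [1.134, 2.93, 0.0]
ft_force: [-0.1, 0.0, 1.4]
opening: 43.9
grip_force: 14.9
```

Run:
```python
from h import *
F=frame([0,0,-1],[-.0495,.9988,0])
go([440,230,180],F);go([440,60,180],F);go([440,-45,180],F);go([490,-42.5,180],F)
```

```text
shift [ -34.7 -139.  -158.3] turn [  0.    0.  -45.2] 45.2
shift [-149.2 -264.7 -158.4] turn [  0.    0.  -45.2] 45.2
shift [-219.8 -342.3 -158.4] turn [  0.    0.  -45.2] 45.2
shift [-255.1 -306.8 -158.4] turn [  0.    0.  -45.2] 45.2
```

Request:
jog_arm:
  targets:
    - [[0,0,-40],[0,0,0],1]
    - [[0,0,-95],[0,0,0],1]
    - [[-10,-40,-150],[0,0,-10],1]
    - [[-20,-85,-158],[0,0,-20],1]
    - [[-35,-139,-158],[0,0,-30],1]
    - [[-50,-160,-158],[0,0,-40],1]
    - [[-90,-200,-158],[0,0,-45.2],1]
    - [[-125,-240,-158],[0,0,-45.2],1]
    - [[-150,-265,-158],[0,0,-45.2],1]
    - [[-180,-300,-158],[0,0,-45.2],1]
    - [[-210,-330,-158],[0,0,-45.2],1]
    - [[-220,-342,-158],[0,0,-45.2],1]
    - [[-220,-342,-158],[0,0,-45.2],1]
    - [[-255,-307,-158],[0,0,-45.2],1]
    - [[-255,-307,-158],[0,0,-45.2],1]
    - [[-255,-307,-158],[0,0,-45.2],1]

```text
time: 6.72
tcp_pos: [489.3, -41.3, 179.0]
ee_rot: [0.082, -3.139, 0.001]
ft_force: [0.2, 0.6, -1.1]
opening: 43.8
grip_force: 14.9
```

Run:
```python
from h import *
s=go([490,-42.5,63],frame([0,0,-1],[-.0495,.9988,0]));print(s["time"],s["tcp_pos"],s["ft_force"],s["joint_positions"])
b=shot("top");a=shot("scene")
o=np.zeros((600,800,3),np.uint8)
o[:,:390]=cv2.resize(b["image"][175:275,235:300,::-1],(390,600),interpolation=cv2.INTER_CUBIC)
o[:400,400:]=cv2.resize(a["image"][180:280,200:300,::-1],(400,400),interpolation=cv2.INTER_CUBIC)
cv2.imwrite("pics/c4.png",o)
```

```text
shift [ -0.8  -1.2 116. ] turn [-0.  -0.1  0.1] 0.2
6.725 [489.29916254 -41.28658632 178.99343527] [ 0.18236814  0.55307232 -1.14039782] [-0.60196102  0.02343023  0.61160122  1.92497255 -0.01387072  1.19913343
  1.63743096]
```

View pics/c4.png

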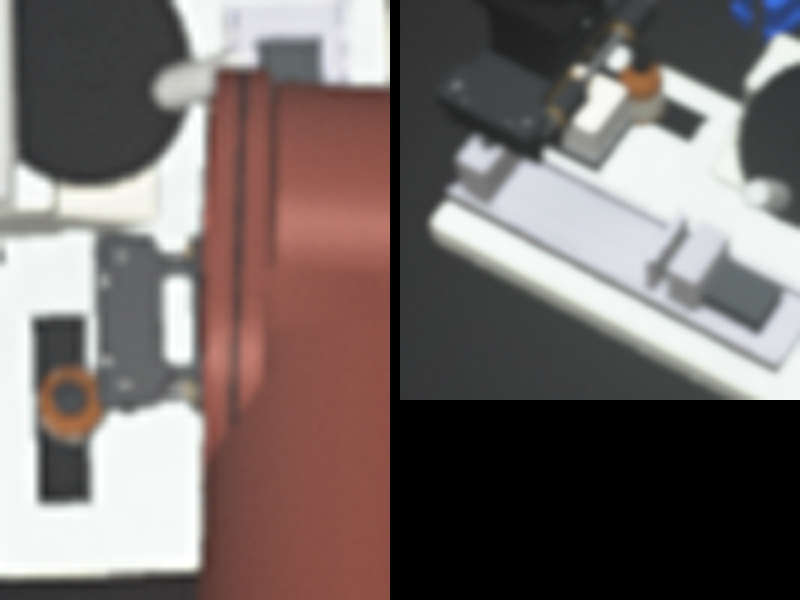

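The block hangs level at crop (600,115), held crosswise, with the trough below it free. I check the centre line against the scene view before lowering.

Run:
```python
from h import *
a=shot("scene")
S=lambda x,y:((x+.5)/4-.5+200,(y+.5)/4-.5+150)
for x,y in [(55,318),(375,488),(130,275),(415,425)]:
    w=onz(a,*S(x,y),48);print(w.round(1),"dist from line",round((w[1]+47.1-(w[0]-397)*.0496),1))
```

```text
[402.1 -84.2  48. ] dist from line -37.4
[682.6 -68.3  48. ] dist from line -35.4
[425.3 -20.4  48. ] dist from line 25.3
[678.1  -7.9  48. ] dist from line 25.2
```

Request:
jog_arm:
  targets:
    - [[-1,-2.5,50],[0,0,0],1]
    - [[-1,-2.5,90],[0,0,0],1]
    - [[-1,-2.5,107],[0,0,0],1]
    - [[-1,-2.5,112],[0,0,0],1]
    - [[-1,-2.5,112],[0,0,0],1]

```text
time: 7.5
tcp_pos: [491.6, -45.0, 68.6]
ee_rot: [-0.079, 3.139, 0.0]
ft_force: [0.2, 0.1, -0.8]
opening: 44.1
grip_force: 14.9
```

Request:
jog_arm:
  targets:
    - [[0,0.5,2],[0,0,0],1]
    - [[0,0.5,4],[0,0,0],1]
    - [[0,0.5,4],[0,0,0],1]

```text
time: 7.88
tcp_pos: [490.9, -44.5, 63.7]
ee_rot: [-0.079, 3.14, 0.0]
ft_force: [0.4, -0.6, -1.1]
opening: 43.8
grip_force: 14.9
```

Request:
jog_arm:
  targets:
    - [[0,0,1.5],[0,0,0],1]
    - [[0,0,3],[0,0,0],1]
    - [[0,0,3],[0,0,0],1]

```text
time: 8.25
tcp_pos: [491.1, -44.5, 61.4]
ee_rot: [-0.079, 3.14, 0.001]
ft_force: [-4.7, -0.3, 11.1]
opening: 44.1
grip_force: 15.0
```

Request:
jog_arm:
  targets:
    - [[0,0,-0.5],[0,0,0],1]
    - [[0,0,-0.5],[0,0,0],-1]
    - [[0,0,-0.5],[0,0,0],-1]
    - [[0,0,-0.5],[0,0,0],-1]
    - [[0,0,-0.5],[0,0,0],-1]
    - [[0,0,-40],[0,0,0],-1]
    - [[0,0,-95],[0,0,0],-1]
    - [[50,0,-120],[0,0,0],-1]
    - [[50,-100,-120],[0,0,0],-1]
    - [[50,-160,-120],[0,0,0],-1]
    - [[50,-220,-120],[0,0,0],-1]
    - [[50,-220,-120],[0,0,0],-1]

```text
time: 9.75
tcp_pos: [451.4, -270.2, 181.1]
ee_rot: [-0.074, 3.14, -0.002]
ft_force: [0.4, -0.7, 0.6]
opening: 87.1
grip_force: 0.0
```

Run:
```python
from h import *
np.set_printoptions(precision=1,suppress=True)
s=manip.read_state();print(s["time"],s["tcp_pos"],s["opening"])
b=shot("top");a=shot("scene")
o=np.zeros((600,800,3),np.uint8)
o[:,:300]=cv2.resize(b["image"][155:275,240:300,::-1],(300,600),interpolation=cv2.INTER_CUBIC)
o[:480,310:]=cv2.resize(a["image"][190:286,200:298,::-1],(490,480),interpolation=cv2.INTER_CUBIC)
cv2.imwrite("pics/c5.png",o)
for p in(a,b):
  for n in ("handle_mid","wheel_hub","jaw","block"):
    for d in manip.search_frame(p,n)[:(5 if n=="block" else 1)]: print(n,d["score"],c2w(p,d["xyz"]))
```

```text
9.75 [ 451.4 -270.2  181.1] 87.13648084204588
wheel_hub 0.88 [628.3  67.6 124.3]
jaw 0.56 [605.  -40.6  59.8]
block 0.89 [493.2 -57.5  84.3]
block 0.81 [498.  236.4  47.3]
block 0.78 [387.1 357.5  44.3]
block 0.56 [429.1 476.1  41.8]
handle_mid 0.65 [618.3  10.6 133.4]
wheel_hub 0.9 [620.9  64.8 123. ]
jaw 0.77 [595.6 -35.2  69.4]
block 0.87 [613.9 238.8  49.8]
block 0.85 [376.3 368.5  54.8]
block 0.79 [415.6 484.3  46.8]
block 0.59 [484.1 -45.8  86.5]
```

View pics/c5.png

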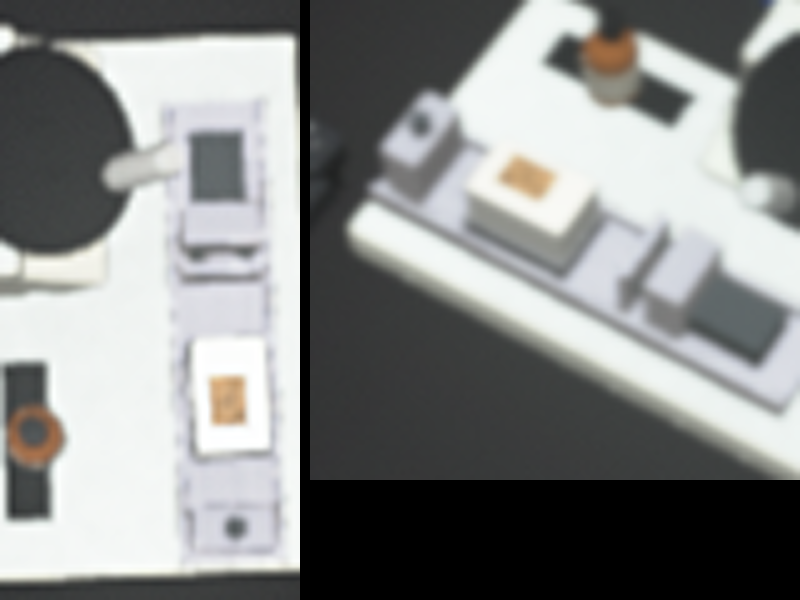

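The block lies in the trough, at top crop (230,400), clear of both the jaw and the stop. Next I locate the hub and handle by fitting the known wheel geometry to both views.

```bash
cat > w.py <<'E'
from h import *
from scipy.optimize import least_squares
np.set_printoptions(precision=1,suppress=True)
vx=np.array([-.0495,.9988,0]);vy=np.array([-.9988,-.0495,0]);ax=-np.sin(np.radians(35))*vx+np.cos(np.radians(35))*np.array([0,0,1])
e2=np.cross(ax,vy)
def circ(H,t,r=64): return H+r*(np.outer(np.cos(t),vy)+np.outer(np.sin(t),e2))
def P(p,W): return np.array([proj(p,w) for w in W])
T=np.linspace(0,2*np.pi,120,endpoint=False)
def edges(p,H):
    g=cv2.cvtColor(p["image"],cv2.COLOR_RGB2GRAY).astype(np.float32)
    out=[]
    c=proj(p,H)
    for t,q in zip(T,P(p,circ(H,T))):
        d=(q-c)/np.linalg.norm(q-c);s=np.arange(-5,6,.25);pts=q+s[:,None]*d
        v=cv2.remap(g,pts[:,0].astype(np.float32)[None],pts[:,1].astype(np.float32)[None],cv2.INTER_LINEAR)[0]
        if v[:6].max()<75 and v[-8:].max()>140:
            lo=v[:6].mean();hi=v.max();i=np.argmax(v>(lo+hi)/2);out.append((t,s[i]))
    return out
if __name__=="__main__":
    a=shot("scene");b=shot("top");H=np.array([626,67,122.])
    for it in range(6):
        E=[(p,[ (t,s) for t,s in edges(p,H)]) for p in(a,b)]
        obs=[(p,t,proj(p,circ(H,[t])[0])+s*(lambda q:q/np.linalg.norm(q))(proj(p,circ(H,[t])[0])-proj(p,H)),) for p,e in E for t,s in e]
        def f(h):
            r=[]
            for p,t,o in obs:
                q=proj(p,circ(h,[t])[0]);c=proj(p,h);n=(q-c)/np.linalg.norm(q-c);r.append((o-q)@n)
            return r
        so=least_squares(f,H,loss="soft_l1",f_scale=.4);H=so.x
    print("hub",H,len(E[0][1]),len(E[1][1]),"rms",[np.sqrt(np.mean([x**2 for x,o in zip(f(H),obs) if o[0] is p])) for p in(a,b)])
    # handle: grey image over disc, find phi by rendered silhouette match
    best=[]
    for ph in np.radians(np.arange(0,360,2)):
        sc=[]
        for p in(a,b):
            g=cv2.cvtColor(p["image"],cv2.COLOR_RGB2GRAY)
            base=circ(H,[ph],50)[0];W=np.vstack([circ(base+ax*h,T[::6],11) for h in(3,63)])
            m=np.zeros(g.shape,np.uint8);cv2.fillConvexPoly(m,cv2.convexHull(np.float32(P(p,W))).astype(np.int32),1)
            d=np.zeros(g.shape,np.uint8);cv2.fillConvexPoly(d,P(p,circ(H,T,60)).astype(np.int32),1)
            inn=g[(m==1)];dd=g[(d==1)&(m==0)]
            sc.append(np.mean(inn>110)-np.mean(dd>110))
        best.append((sum(sc),np.degrees(ph),sc[0],sc[1]))
    best.sort(reverse=True);print(np.array(best[:5]))
    ph=np.radians(best[0][1]);print("handle mid",circ(H,[ph],50)[0]+33*ax)
E
python3 w.py
```

```text
hub [628.9  69.5 123.3] 78 65 rms [np.float64(0.22985544555478105), np.float64(0.39466115716524625)]
[[ 1.6 78.   0.9  0.8]
 [ 1.6 76.   0.9  0.8]
 [ 1.6 74.   0.9  0.8]
 [ 1.6 72.   0.9  0.7]
 [ 1.6 80.   0.8  0.8]]
handle mid [621.5  10.  122.2]
```

```bash
cat >> h.py <<'E'
vx=np.array([-.0495,.9988,0]);vy=np.array([-.9988,-.0495,0]);ax=-np.sin(np.radians(35))*vx+np.cos(np.radians(35))*np.array([0,0,1])
e2=np.cross(ax,vy);H=np.array([628.9,69.5,123.3]);FW=frame(-ax,-vy)
def wp(phi,h,r=50): phi=np.radians(phi);return H+r*(np.cos(phi)*vy+np.sin(phi)*e2)+h*ax
E
python3 - <<'E'
from h import *
print(wp(76,33).round(1),wp(76,127).round(1)); go(wp(76,127),FW)
E
```

```text
[619.7  10.3 122.5] [622.4 -43.5 199.5]
shift [-181.4  213.5  -18.7] turn [-27.4  27.4  87.1] 95.3
```

Request:
jog_arm:
  targets:
    - [[-30,30,-18],[-3,3,9],-0.2]
    - [[-60,60,-25],[-6,6,18],-0.2]
    - [[-90,90,-25],[-9,9,27],-0.2]
    - [[-120,120,-25],[-12,12,36],-0.2]
    - [[-140,150,-25],[-15,15,46],-0.2]
    - [[-160,180,-25],[-18,18,56],-0.2]
    - [[-181,200,-20],[-21,21,66],-0.2]
    - [[-181,213,-19],[-24,24,76],-0.2]
    - [[-181.5,213.5,-18.5],[-27.4,27.4,87.1],-0.2]
    - [[-181.5,213.5,-18.5],[-27.4,27.4,87.1],-0.2]
    - [[-181.5,213.5,-18.5],[-27.4,27.4,87.1],-0.2]
    - [[-181.5,213.5,-18.5],[-27.4,27.4,87.1],-0.2]
    - [[-181.5,213.5,-18.5],[-27.4,27.4,87.1],-0.2]
  force: 40

```text
time: 11.98
tcp_pos: [622.7, -43.9, 199.3]
ee_rot: [-1.821, -1.914, -0.573]
ft_force: [0.4, 0.2, -0.5]
opening: 52.2
grip_force: 0.0
```

Run:
```python
from h import *
s=go(wp(76,17),FW);print(s["time"],s["tcp_pos"].round(1),s["joint_positions"].round(2),s["opening"])
p=shot("scene");im=p["image"].copy()
q=shot("top");im2=q["image"].copy()
for I,c in((im,p),(im2,q)):
    for h in (3,63):
        u=proj(c,wp(76,h)).round().astype(int); I[u[1],u[0]]=[255,0,0]
o=np.zeros((600,800,3),np.uint8)
o[:400,:400]=cv2.resize(im[160:260,240:340,::-1],(400,400),interpolation=cv2.INTER_NEAREST)
o[:400,400:]=cv2.resize(im2[150:250,220:320,::-1],(400,400),interpolation=cv2.INTER_NEAREST)
cv2.imwrite("pics/c6.png",o)
```

```text
shift [  0.6  -0.3 110. ] turn [-0.   0.1  0. ] 0.1
11.975 [622.7 -43.9 199.3] [-0.32  0.62  0.94  1.52 -0.96  1.7   0.78] 52.19983863860266
```

View pics/c6.png

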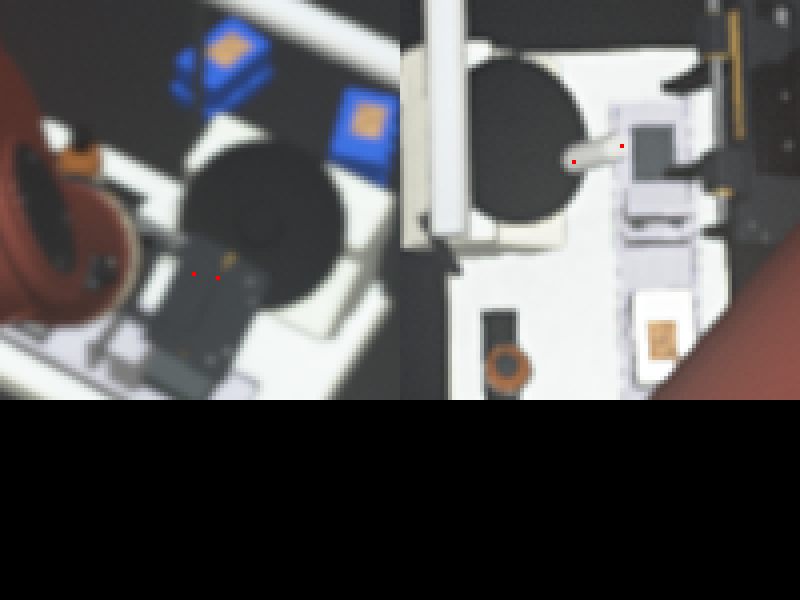

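The predicted handle axis (red, top crop (573,162) to (622,146)) lies on the handle, and the fingers straddle its extension at (688,126). I advance along the wheel's axis and grip.

Request:
jog_arm:
  targets:
    - [[0.5,-0.5,40],[0,0,0],-0.2]
    - [[0.5,-0.5,75],[0,0,0],-0.2]
    - [[0.5,-0.5,100],[0,0,0],-0.2]
    - [[0.5,-0.5,110],[0,0,0],-0.2]
    - [[0.5,-0.5,110],[0,0,0],-0.2]
    - [[0.5,-0.5,110],[0,0,0],1]
    - [[0.5,-0.5,110],[0,0,0],1]
    - [[0.5,-0.5,110],[0,0,0],1]
    - [[0.5,-0.5,110],[0,0,0],1]
    - [[0.5,-0.5,110],[0,0,0],1]
  force: 40

```text
time: 13.32
tcp_pos: [619.7, 18.7, 109.7]
ee_rot: [-1.823, -1.912, -0.575]
ft_force: [4.5, -1.0, 0.8]
opening: 21.0
grip_force: 40.0
```

```bash
cat >> h.py <<'E'
def rep():
    s=manip.read_state();d=s["tcp_pos"]-H;c,e=d@vy,d@e2;phi=np.degrees(np.arctan2(e,c));f=s["ft_force"]
    rad=np.cos(np.radians(phi))*vy+np.sin(np.radians(phi))*e2;tan=np.cross(rad,ax) # clockwise direction
    R0=R.from_rotvec(s["ee_rot"]).as_matrix()
    print("t",s["time"],"phi",phi.round(1),"r",np.hypot(c,e).round(1),"h",(d@ax).round(1),"F rad/tan/ax",(f@rad).round(1),(f@tan).round(1),(f@ax).round(1),"open",s["opening"].round(1) if hasattr(s["opening"],'round') else s["opening"])
    return s,phi,np.hypot(c,e)
E
python3 - <<'E'
from h import *
rep()
# relative circle moves in tool axes, from phi0 (command assumed on r=50)
print((FW.T@vy).round(3),(FW.T@e2).round(3))
E
```

```text
t 13.325 phi 76.6 r 50.4 h 17.6 F rad/tan/ax -0.5 -4.4 1.3 open 21.033809571573613
[ 0. -1.  0.] [-1.  0. -0.]
```

```bash
cat > arc.py <<'E'
import sys
from h import *
s,phi,r=rep();step,n=float(sys.argv[1]),int(sys.argv[2])
out=[]
for k in range(1,n+1):
    q=np.radians(phi-step*k);p0=np.radians(phi);out.append([round(x,1) for x in(-50*(np.sin(q)-np.sin(p0)),-50*(np.cos(q)-np.cos(p0)))])
print(out)
E
python3 arc.py 12 15
```

```text
t 13.325 phi 76.6 r 50.4 h 17.6 F rad/tan/ax -0.5 -4.4 1.3 open 21.033809571573613
[[np.float64(3.5), np.float64(-9.9)], [np.float64(8.9), np.float64(-18.8)], [np.float64(16.1), np.float64(-26.4)], [np.float64(24.7), np.float64(-32.3)], [np.float64(34.4), np.float64(-36.3)], [np.float64(44.7), np.float64(-38.2)], [np.float64(55.1), np.float64(-38.0)], [np.float64(65.3), np.float64(-35.5)], [np.float64(74.7), np.float64(-31.0)], [np.float64(83.0), np.float64(-24.7)], [np.float64(89.8), np.float64(-16.7)], [np.float64(94.8), np.float64(-7.6)], [np.float64(97.8), np.float64(2.5)], [np.float64(98.6), np.float64(12.9)], [np.float64(97.3), np.float64(23.2)]]
```

Request:
jog_arm:
  targets:
    - [[3.5,-10,0],[0,0,0],1]
    - [[9,-19,0],[0,0,0],1]
    - [[16,-26.5,0],[0,0,0],1]
    - [[24.5,-32.5,0],[0,0,0],1]
    - [[34.5,-36.5,0],[0,0,0],1]
    - [[44.5,-38,0],[0,0,0],1]
    - [[55,-38,0],[0,0,0],1]
    - [[65.5,-35.5,0],[0,0,0],1]
    - [[74.5,-31,0],[0,0,0],1]
    - [[83,-24.5,0],[0,0,0],1]
    - [[90,-16.5,0],[0,0,0],1]
    - [[95,-7.5,0],[0,0,0],1]
    - [[98,2.5,0],[0,0,0],1]
    - [[98.5,13,0],[0,0,0],1]
    - [[97.5,23,0],[0,0,0],1]

```text
time: 15.2
tcp_pos: [637.3, 99.7, 165.4]
ee_rot: [-1.821, -1.91, -0.572]
ft_force: [-5.3, -2.6, 5.3]
opening: 20.7
grip_force: 40.0
```

```bash
python3 arc.py 18 18 | sed 's/np.float64//g'
```

```text
t 15.2 phi -101.5 r 49.5 h 17.5 F rad/tan/ax -0.0 -5.5 5.7 open 20.66233389079114
[[(-5.5), (14.7)], [(-15.2), (26.9)], [(-28.2), (35.5)], [(-43.3), (39.7)], [(-58.9), (39.1)], [(-73.6), (33.6)], [(-85.8), (23.9)], [(-94.5), (10.8)], [(-98.7), (-4.2)], [(-98.0), (-19.9)], [(-92.5), (-34.5)], [(-82.8), (-46.8)], [(-69.8), (-55.4)], [(-54.7), (-59.6)], [(-39.1), (-58.9)], [(-24.4), (-53.5)], [(-12.2), (-43.7)], [(-3.5), (-30.7)]]
```

Request:
jog_arm:
  targets:
    - [[-5.5,14.5,0],[0,0,0],1]
    - [[-15,27,0],[0,0,0],1]
    - [[-28,35.5,0],[0,0,0],1]
    - [[-43.5,39.5,0],[0,0,0],1]
    - [[-59,39,0],[0,0,0],1]
    - [[-73.5,33.5,0],[0,0,0],1]
    - [[-86,24,0],[0,0,0],1]
    - [[-94.5,11,0],[0,0,0],1]
    - [[-98.5,-4,0],[0,0,0],1]
    - [[-98,-20,0],[0,0,0],1]
    - [[-92.5,-34.5,0],[0,0,0],1]
    - [[-83,-47,0],[0,0,0],1]
    - [[-70,-55.5,0],[0,0,0],1]

```text
time: 16.82
tcp_pos: [586.6, 39.7, 125.7]
ee_rot: [-1.825, -1.912, -0.577]
ft_force: [13.8, 0.5, -0.8]
opening: 21.0
grip_force: 40.0
```

```bash
python3 arc.py 8 12 | sed 's/np.float64//g'
python3 - <<'E'
from h import *
np.set_printoptions(precision=1,suppress=True)
b=shot("top");a=shot("scene")
o=np.zeros((600,800,3),np.uint8)
o[:,:300]=cv2.resize(b["image"][155:275,240:300,::-1],(300,600),interpolation=cv2.INTER_CUBIC)
o[:480,310:]=cv2.resize(a["image"][190:286,200:298,::-1],(490,480),interpolation=cv2.INTER_CUBIC)
cv2.imwrite("pics/c7.png",o)
E
```

```text
t 16.825 phi 25.9 r 48.6 h 17.8 F rad/tan/ax -12.2 -6.6 -0.6 open 20.96868901256135
[[(6.5), (-2.6)], [(13.2), (-4.3)], [(20.2), (-5.0)], [(27.1), (-4.8)], [(34.0), (-3.5)], [(40.7), (-1.4)], [(46.9), (1.7)], [(52.7), (5.6)], [(57.9), (10.3)], [(62.4), (15.6)], [(66.0), (21.5)], [(68.9), (27.9)]]
```

View pics/c7.png

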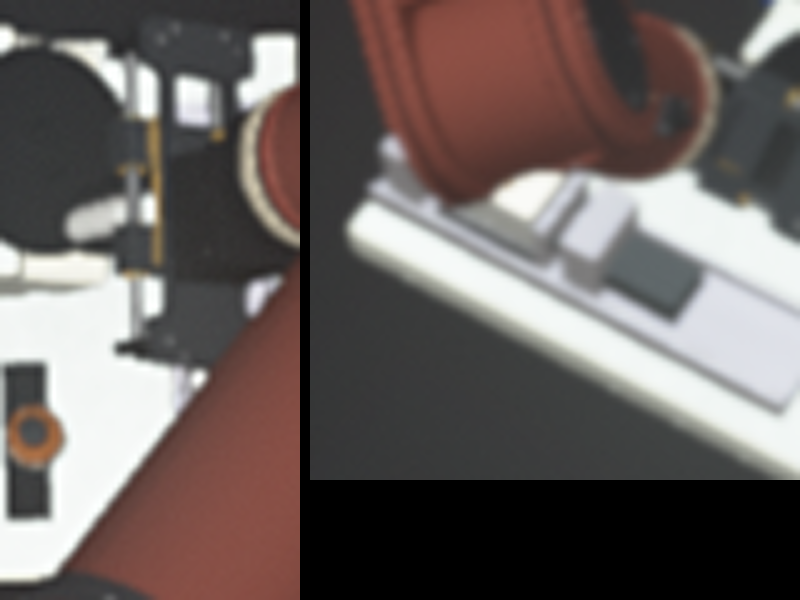

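The jaw now stands against the block (scene crop (570,215)), and the arm hides the stop. The radial force shows the hub estimate is a little off, so I correct inward as I wind on in small steps.

Request:
jog_arm:
  targets:
    - [[7,-1.5,0],[0,0,0],1]
    - [[14,-2.5,0],[0,0,0],1]
    - [[14,-2.5,0],[0,0,0],1]

```text
time: 17.3
tcp_pos: [582.5, 50.4, 133.3]
ee_rot: [-1.824, -1.912, -0.573]
ft_force: [1.3, -4.0, 4.4]
opening: 20.5
grip_force: 40.1
```

```bash
python3 arc.py 8 12 | sed 's/np.float64//g'
```

```text
t 17.3 phi 9.6 r 48.0 h 17.8 F rad/tan/ax -1.0 -1.0 5.9 open 20.478895743224633
[[(6.9), (-0.7)], [(13.9), (-0.4)], [(20.8), (0.9)], [(27.4), (3.1)], [(33.6), (6.2)], [(39.4), (10.1)], [(44.5), (14.8)], [(49.0), (20.2)], [(52.6), (26.1)], [(55.4), (32.5)], [(57.3), (39.2)], [(58.2), (46.2)]]
```

```bash
sed -i 's/H=np.array(\[628.9,69.5/H=np.array([630.9,69.6/' h.py; python3 arc.py 6 12 | sed 's/np.float64//g'
```

```text
t 17.3 phi 9.2 r 50.0 h 17.8 F rad/tan/ax -1.0 -1.0 5.9 open 20.478895743224633
[[(5.2), (-0.6)], [(10.4), (-0.6)], [(15.6), (-0.1)], [(20.8), (1.0)], [(25.8), (2.6)], [(30.5), (4.7)], [(35.1), (7.3)], [(39.3), (10.4)], [(43.2), (13.9)], [(46.7), (17.7)], [(49.8), (22.0)], [(52.5), (26.5)]]
```

Request:
jog_arm:
  targets:
    - [[5,-0.5,0],[0,0,0],1]
    - [[10.5,-0.5,0],[0,0,0],1]
    - [[15.5,0,0],[0,0,0],1]
    - [[21,1,0],[0,0,0],1]

```text
time: 17.8
tcp_pos: [582.7, 66.6, 144.6]
ee_rot: [-1.827, -1.911, -0.572]
ft_force: [3.9, -6.6, -0.7]
opening: 21.3
grip_force: 40.0
```

```bash
python3 arc.py 6 12 | sed 's/np.float64//g'
```

```text
t 17.8 phi -13.6 r 49.7 h 17.8 F rad/tan/ax -4.8 -4.9 3.3 open 21.26503952598336
[[(5.0), (1.5)], [(9.8), (3.5)], [(14.4), (6.0)], [(18.8), (9.0)], [(22.7), (12.4)], [(26.3), (16.2)], [(29.5), (20.3)], [(32.2), (24.8)], [(34.5), (29.5)], [(36.2), (34.5)], [(37.4), (39.6)], [(38.1), (44.8)]]
```

Request:
jog_arm:
  targets:
    - [[5,2,0],[0,0,0],1]
    - [[10,4,0],[0,0,0],1]
    - [[14.5,6.5,0],[0,0,0],1]

```text
time: 18.18
tcp_pos: [588.3, 78.6, 152.7]
ee_rot: [-1.827, -1.911, -0.571]
ft_force: [2.1, -8.1, -0.9]
opening: 21.2
grip_force: 40.0
```

```bash
python3 arc.py 6 8 | sed 's/np.float64//g'
```

```text
t 18.175 phi -31.6 r 49.5 h 17.8 F rad/tan/ax -5.2 -5.3 3.9 open 21.2312006426179
[[(4.3), (3.0)], [(8.3), (6.4)], [(11.9), (10.2)], [(15.0), (14.3)], [(17.8), (18.8)], [(20.0), (23.5)], [(21.7), (28.5)], [(23.0), (33.6)]]
```

Request:
jog_arm:
  targets:
    - [[4.5,3,0],[0,0,0],1]
    - [[8.5,6.5,0],[0,0,0],1]
    - [[12,10.5,0],[0,0,0],1]

```text
time: 18.55
tcp_pos: [598.0, 88.6, 159.3]
ee_rot: [-1.827, -1.91, -0.57]
ft_force: [-0.2, -8.1, -0.8]
opening: 20.8
grip_force: 40.1
```

```bash
python3 arc.py 6 8 | sed 's/np.float64//g'
```

```text
t 18.55 phi -49.7 r 49.3 h 17.7 F rad/tan/ax -5.1 -5.0 4.0 open 20.83487177831443
[[(3.2), (4.2)], [(5.9), (8.6)], [(8.1), (13.4)], [(9.9), (18.3)], [(11.1), (23.4)], [(11.7), (28.6)], [(11.9), (33.8)], [(11.4), (39.0)]]
```

Request:
jog_arm:
  targets:
    - [[3,4.5,0],[0,0,0],1]
    - [[5.5,9,0],[0,0,0],1]
    - [[7.5,14,0],[0,0,0],1]

```text
time: 18.92
tcp_pos: [610.9, 95.8, 163.8]
ee_rot: [-1.825, -1.909, -0.569]
ft_force: [-5.6, -8.0, 3.6]
opening: 20.9
grip_force: 40.0
```

```bash
python3 arc.py 5 8 | sed 's/np.float64//g'
```

```text
t 18.925 phi -67.7 r 49.1 h 17.6 F rad/tan/ax -1.7 -7.1 7.3 open 20.92993983733533
[[(1.5), (4.1)], [(2.6), (8.3)], [(3.3), (12.6)], [(3.7), (17.0)], [(3.7), (21.3)], [(3.3), (25.7)], [(2.5), (30.0)], [(1.4), (34.2)]]
```

Request:
jog_arm:
  targets:
    - [[1.5,4,0],[0,0,0],1]
    - [[2.5,8.5,0],[0,0,0],1]

```text
time: 19.18
tcp_pos: [618.9, 98.3, 165.2]
ee_rot: [-1.824, -1.909, -0.568]
ft_force: [-7.1, -8.4, 4.3]
opening: 20.9
grip_force: 40.0
```

```bash
python3 arc.py 5 8 | sed 's/np.float64//g'
```

```text
t 19.175 phi -77.6 r 49.1 h 17.5 F rad/tan/ax -2.4 -8.2 8.2 open 20.9416236738499
[[(0.7), (4.3)], [(1.1), (8.6)], [(1.1), (13.0)], [(0.7), (17.3)], [(-0.0), (21.6)], [(-1.2), (25.9)], [(-2.7), (30.0)], [(-4.5), (33.9)]]
```

Request:
jog_arm:
  targets:
    - [[0.5,3.5,0],[0,0,0],1]
    - [[1,6.5,0],[0,0,0],1]

```text
time: 19.42
tcp_pos: [625.1, 99.4, 165.8]
ee_rot: [-1.824, -1.909, -0.568]
ft_force: [-7.6, -7.6, 4.4]
opening: 21.2
grip_force: 40.0
```

```bash
python3 arc.py 5 2 | sed 's/np.float64//g'
```

```text
t 19.425 phi -85.0 r 49.2 h 17.5 F rad/tan/ax -2.7 -8.3 7.7 open 21.187266104338313
[[(0.2), (4.4)], [(-0.0), (8.7)]]
```

Request:
jog_arm:
  targets:
    - [[0,-1,0],[0,0,0],1]
    - [[0,-1,0],[0,0,0],-0.2]
    - [[0,-1,0],[0,0,0],-0.2]
    - [[0,-1,0],[0,0,0],-0.2]
    - [[0,-1,-30],[0,0,0],-0.2]
    - [[0,-1,-70],[0,0,0],-0.2]
    - [[0,-1,-120],[0,0,0],-0.2]
    - [[-50,-1,-150],[0,0,0],-0.2]
    - [[-100,-1,-170],[0,0,0],-0.2]
    - [[-150,-1,-180],[0,0,0],-0.2]
    - [[-200,-1,-180],[0,0,0],-0.2]
    - [[-250,-1,-180],[0,0,0],-0.2]
    - [[-250,-1,-180],[0,0,0],-0.2]

```text
time: 21.05
tcp_pos: [638.9, -209.6, 167.2]
ee_rot: [-1.828, -1.904, -0.57]
ft_force: [-0.2, 0.5, 0.8]
opening: 52.2
grip_force: 0.0
```

Run:
```python
from h import *
s=manip.read_state();print(s["time"],s["tcp_pos"],s["ft_force"],s["opening"])
b=shot("top");a=shot("scene")
o=np.zeros((600,800,3),np.uint8)
o[:,:300]=cv2.resize(b["image"][155:275,240:300,::-1],(300,600),interpolation=cv2.INTER_CUBIC)
o[:480,310:]=cv2.resize(a["image"][190:286,200:298,::-1],(490,480),interpolation=cv2.INTER_CUBIC)
cv2.imwrite("pics/c8.png",o)
```

```text
21.05 [ 638.92647611 -209.56481637  167.24469933] [-0.21201046  0.46083336  0.78057241] 52.16671435383016
```

View pics/c8.png

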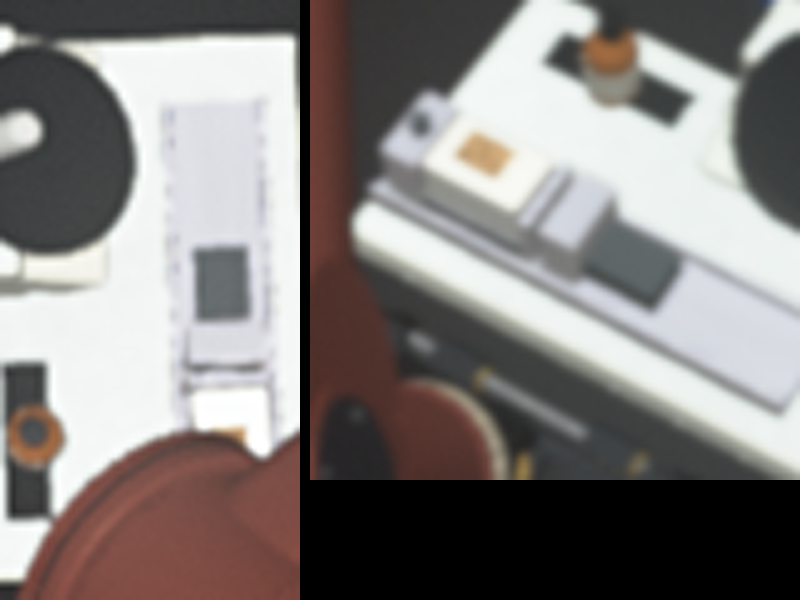

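The block sits flush between the stop (scene crop (420,140)) and the jaw plate (560,200), with the plate sprung part-way in. The dropper is undisturbed and the arm is clear, so I hand the job in.

```bash
python3 -c "
from h import *
print(manip.close_job())"
```

```text
the job is handed in; nothing more can be done
None
```

I laid the block flat in the vice bed and wound the jaw until it held the block against the stop, about 4 N at the handle above free winding. I then let go and handed the job in after about 21 s, with the arm clear and the dropper undisturbed; I didn't re-check the other bystanders.

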